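# Pop open the network outlet hatch on the drawing desk

## Robot

A 6-joint arm with a two-finger parallel gripper is mounted at the origin on the work surface. World frame = base frame: x ahead of the robot, y to its left, z up, the work surface at z = 0. Lengths are in mm, angles in rad, forces in N, time in s.
With the tool pointing down it reaches from about 275 to 850 mm from the base axis. Payload 19 kg.
Tool frame: the origin (TCP) lies on the centre line of the jaws, within the pads' length; the fingertips stand 14 mm ahead of it and the grasp point (between the pads) lies 5 mm behind it; z points along the fingers, y is the direction in which the jaws open and shut (so a half turn about z gives the same grasp; the last joint's range is limited). The gripper opens to 85 mm and grips with 20 to 120 N. Pads are 22 mm wide; open, the fingers measure 114 mm over their backs; the gripper's body (76 mm by 85 mm) begins 54 mm behind the grasp point. The pads swing forward as they close: fully open they stand 13 mm farther back than shut.
Start: joints at [0.983, 0.15, 1.437, -0, 1.554, -0.134], TCP at [252.069, 516.768, 211.667] pointing down, gripper open.
Joint ranges: [-2.8, 2.8], [-0.68, 2.1], [0.12, 2.68], [-1.39, 4.53], [0.16, 2.79], [-2.81, 2.81]. Speed limits (rad/s): [1.89, 1.89, 2.22, 3.01, 3.01, 3.01].

## Interface

Orientations are given as a rotation vector (axis times angle).
In Python, from cell import r, optics, spotter gives the robot as it stands.
- The arm moves only by the tool drive_tool, never from a script. Its argument "rows" is a list that holds one entry, the list of rows, each a list of 5 numbers: the finger opening in mm, from 0 to 85.4, then the shift along the tool's x, y, z in mm, then the turn about the tool's z in degrees. In form: [[[jaw, tx, ty, tz, turn], ...]]. A call has 1 to 12 rows; each row is the pose to reach, as a shift and turn from the pose commanded when the call began, along the tool's axes at that moment; what a row does not reach only later rows make up. A row lasts 1/12 s, in which the tool goes at most 41.7 mm and 7.16 degrees, less where a joint would pass 70% of its speed; a pose out of reach is approached as far as the arm can. A call with a gripper value outside its range is refused whole. The fingers move at their own pace and stop on an object; "squeeze" is the grip in N (left out, the last holds). Time passes only in rows, so rows that repeat a pose let the fingers close. It gives the time, the measured TCP pose, the force and the opening at its end, in the units of the state.
- r.get_obs(): the state, without advancing time (a new reading comes with each control period).
- optics.read_camera(name): name is "scene" or "side" or "wrist"; returns the picture (480x640x3 uint8, blue, green, red); there is no depth.
- optics.camera_info(name): a dict with "fov_y" (degrees; the focal length in pixels is half the picture's height over the tangent of half this angle, whatever the lens; pixels are square), "cx", "cy" (the principal point, pixels), "rvec" (rotation vector, rad) and "tvec" (3), from world to camera coordinates, as OpenCV has them. Camera axes: x right, y down, z forward; pixel columns grow to the right and rows downward; lengths in mm; the calibration is good to about 2 mm. A picture is of the moment at which its call begins: read the wrist's pose just before it. camera_info takes no time and is no camera call; for the wrist camera it gives the pose at the moment of the call.
- r.job_done(): hands the job in, once; it reports no verdict.
Trained networks look in the newest picture that a camera, given by its name, has taken for a name from the list of things; names that differ only in an ending like _2 or _b are one class to them, and where a whole thing is asked for, a point or a joint stands for the part that bears it (a point fixed in the world has none). Each returns a list of dicts, best first, with "confidence" (0 to 1); they miss things now and then, are a little off and sometimes report something else, mostly with a low value. They report only what shows in the picture. A call takes as long as a camera call.
- spotter.boxes_of(query, camera): "bbox" ([left, top, right, bottom] in pixels, round what is visible of it).
- spotter.masks_of(query, camera): "region" (480x640 bool, what is visible of it) and "bbox" ([left, top, right, bottom] in pixels, round what is visible of it).
- spotter.mark_of(query, camera): "centre" ([column, row] in pixels: a listed point, or the origin of a listed thing).
The state is a dict: "time_s": time; "joint_positions": joint angles; "qvel": joint speeds; "tau": joint torques, N m; "tool_pos": TCP position; "tcp_rot": TCP orientation; "force": force on the tool from outside, world axes, zero at the start; "ft_torque": the same for the moment, N m; "opening": finger opening in mm.
Only numpy, scipy, OpenCV 4.12 (cv2) and the standard library are available. Lean on these libraries where they do the work, as an engineer would, in place of code of your own. Each camera call takes 0.05 s, during which the arm holds its last target. There are 200 camera calls.

## Task

Two steel outlet boxes are screwed to the drawing desk: open the narrow one, so that the computer can be plugged in. Its lid has a push-push latch: press it once with a fingertip on the round mark near its free edge, firmly enough for the latch to let go but without a shove, take the hand away so that the lid can spring up, and keep clear of it for a good two seconds to see that it stays open. Do not push the lid back down, leave the wide box's lid shut, and do not move or pick up anything that lies around.

Things in the scene. Friction and masses are not known exactly. Their poses are not given: they have to be found in the camera images.
- data_box: low grey steel bench outlet box screwed to the desk, 130 mm deep, 90 mm wide, 68 mm high: the network outlet, the narrow box of the two. Its flat top is one plain aluminium hatch lid, hinged along the far edge, with a 20 mm fixed strip behind the hinge. Origin: centre of the underside, on the desk; x points from the lid's free edge to the hinge, y across the width, z up
- data_lid (a joint): angle of the narrow box's lid about its hinge, rad: 0.01 shut and latched, lower when pressed in (latch lets go at about -0.02, stop at -0.07), 1.4 fully open, leaning 10 degrees short of upright, free edge 174 mm above the desk. Nothing pops while the finger stays down; as it rises the lid follows it up, and a spring swings it fully open in about 0.7 s and holds it there
- data_press (a point): centre of the round mark (thin steel ring, 22 mm across) on the top face of the narrow lid, where to press: midway across, 20 mm from the free edge, 69 mm above the desk when shut, 88 mm from the hinge; it moves with the lid. Here the lid gives at 3 to 5 N, the latch lets go 3 mm down, the soft stop is 7 mm down. Pressed less, it stays latched
- data_edge (a point): middle of the narrow lid's free (near) edge, top face, 108 mm from the hinge; moves with the lid. Lid 105 x 81 mm, 4 mm thick. If the open lid is pushed all the way down it latches shut again
- power_box: low grey steel bench outlet box screwed to the desk, 130 mm deep, 150 mm wide, 68 mm high: the mains outlet, the wide box of the two; not to be opened. Its flat top is one plain aluminium hatch lid, hinged along the far edge, with a 20 mm fixed strip behind the hinge. Origin: centre of the underside, on the desk; x points from the lid's free edge to the hinge, y across the width, z up
- power_lid (a joint): angle of the wide box's lid, same construction and latch: 0.01 shut, lower when pressed in, 1.4 fully open; must stay shut
- eraser: white eraser 50 x 21 x 12 mm lying on the wide box's lid; origin at the centre of its underside; leave alone
- sharpener: small metal pencil sharpener 26 x 16 x 12 mm on the desk in front of the narrow box; origin at the centre of its underside; leave alone
- glue_stick: glue stick standing in front of the wide box, 29 mm across, 92 mm high; origin at the centre of its underside; leave alone
- tape_roll: roll of masking tape lying flat, 84 mm across, 24 mm high; origin at the centre of its underside; leave alone
- ink_bottle: ink bottle, 52 mm across, 75 mm high; origin at the centre of its underside; leave alone
- pencil_pot: dark steel pot full of pencils, 72 mm across, 180 mm high over the pencils; origin at the centre of its underside; leave alone
- pencil: red pencil 175 mm long, 7 mm thick, lying on the white light pad; origin near the middle of its underside; leave alone

How it is judged:
By the outcome, as a careful person would: the job done as asked, in the order asked, and still so for the second after the job is handed in, with the robot touching nothing.
It also fails if it takes over 37 s, if anything falls off the work surface, if the arm or the gripper's body presses on something with over 40 N, if the wrist force passes 120 N, or if a joint passes its speed limit or range.

## Working session

There is one attempt and no reset: what is moved stays moved. The work goes in short steps, Python scripts to look and compute and a tool call to move; the robot and the scene stay as the last step left them, time stands still between calls to the robot, and variables do not carry over. Pictures are saved under pics/ and viewed, about 8 in all and at most 12, crops included, and the job is handed in when it is done.

Besides the shell and the picture viewer there is one more tool, called after "Request:" as name([rows], argument=value, ...), one row to a line, values as JSON. drive_tool: Moves the arm, as the interface text tells. Its arguments: {"type":"object","properties":{"rows":{"type":"array","items":{"type":"array","items":{"type":"array","items":{"type":"number"}}}},"squeeze":{"type":"number"}},"required":["rows"]}

```bash
mkdir -p pics; cat > h.py <<'E'
import numpy as np, cv2
from cell import r, optics, spotter
def cam(n):
    i=optics.camera_info(n); f=240/np.tan(np.radians(i["fov_y"])/2)
    R=cv2.Rodrigues(np.array(i["rvec"],float))[0]; return f,i["cx"],i["cy"],R,np.array(i["tvec"],float)
def ray(n,px,z):
    f,cx,cy,R,t=cam(n); d=R.T@np.array([(px[0]-cx)/f,(px[1]-cy)/f,1]); c=-R.T@t
    return (c+d*(z-c[2])/d[2]).round(1)
def proj(n,p):
    f,cx,cy,R,t=cam(n); q=R@np.array(p,float)+t; return (f*q[:2]/q[2]+[cx,cy]).round(1)
E
python3 - <<'E'
from h import *
ims=[]
for n in("scene","side","wrist"):
    im=optics.read_camera(n).copy()
    for q,z in(("data_press",69),("data_edge",69),("data_box",0),("power_box",0)):
        for m in spotter.mark_of(q,n)[:2]:
            print(n,q,np.round(m["centre"],1),round(m["confidence"],2),ray(n,m["centre"],z))
    cv2.imwrite(f"pics/{n}0.png",im)
o=r.get_obs();print(o)
E
```

```text
scene data_press [217.1 170. ] 0.61 [ 484.8 -240.9   69. ]
scene data_edge [224.1 169.1] 0.81 [ 473.8 -227.6   69. ]
scene data_box [212.2 200.7] 0.84 [ 524.7 -237.1    0. ]
scene power_box [360.6 264.3] 0.78 [539.7 173.6   0. ]
side data_press [266.8 342.3] 0.71 [ 493.4 -219.5   69. ]
side data_edge [249.3 345.4] 0.74 [ 465.  -226.6   69. ]
side data_box [289.1 373.2] 0.68 [ 530.  -225.3    0. ]
side power_box [299.1 237.3] 0.6 [544.2 180.2   0. ]
side power_box [412.  325.1] 0.36 [ 761.4 -107.     0. ]
{'time_s': 0.75, 'joint_positions': array([ 9.83003877e-01,  1.50466495e-01,  1.43738670e+00, -5.82470201e-06,
        1.55383563e+00, -1.34017809e-01]), 'qvel': array([-0.00040417, -0.00061301, -0.00070464, -0.00165523,  0.00265311,
        0.00171458]), 'tau': array([-3.68963651e-03, -7.12682033e+01, -5.71015441e+01, -2.58501987e-04,
        1.46013637e-03, -1.89000061e-04]), 'tool_pos': array([252.06370548, 516.76100941, 211.6922839 ]), 'tcp_rot': array([-7.06681233e-01, -3.06104996e+00,  1.44556424e-04]), 'force': array([-0.29976678, -0.53048913, -1.16827172]), 'ft_torque': array([-0.06175939, -0.04531597,  0.01377686]), 'opening': 85.14708822584693}
```

View pics/scene0.png

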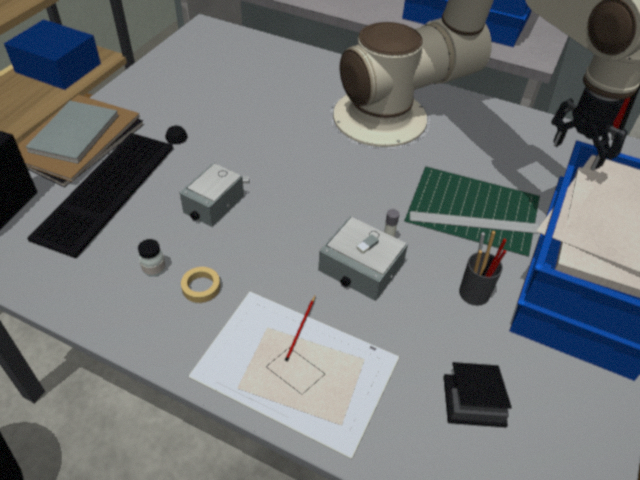

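View pics/side0.png

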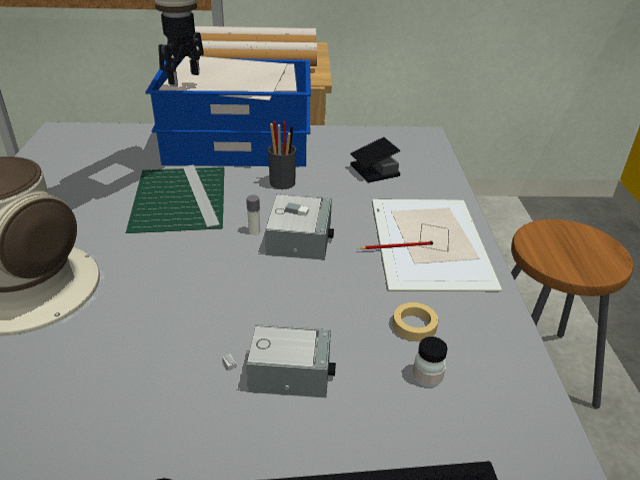

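The narrow box is at left in the scene view, with its ring at about (223,173); in the side view the ring is at (264,344). The sharpener is in front of it, and the wide box has the eraser on it. The gripper is above the blue trays, so I lift before crossing.

```bash
cat >> h.py <<'E'
def totool(p):
    o=r.get_obs(); R=cv2.Rodrigues(o["tcp_rot"])[0]; return (R.T@(np.array(p)-o["tool_pos"])).round(1)
E
python3 - <<'E'
from h import *
print(ray("scene",(223,173),69),ray("side",(264,344),69))
print(cv2.Rodrigues(r.get_obs()["tcp_rot"])[0].round(3))
print(totool([252,517,320]),totool([430,-225,260]))
i=optics.camera_info("wrist");print(i, proj("wrist",r.get_obs()["tool_pos"]+[0,0,-14]))
E
```

```text
[ 487.2 -222.3   69. ] [ 489.  -223.4   69. ]
[[-0.899  0.438 -0.   ]
 [ 0.438  0.899 -0.   ]
 [ 0.    -0.    -1.   ]]
[   0.2    0.2 -108.3] [-485.1 -588.7  -48.3]
{'fov_y': 61.450273709273816, 'cx': 320.3031801495905, 'cy': 247.68833447018932, 'rvec': array([-2.46454205, -1.54027395, -0.20650274]), 'tvec': array([-574.4885049 ,  -35.74361532,  379.77500005])} [320.8 283.8]
```

Request:
drive_tool([
  [[0,0,0,-40,0],[0,0,0,-80,0],[0,0,0,-110,0],[0,-24,-29,-110,-4],[0,-48,-58,-110,-8],[0,-72,-87,-110,-12],[0,-96,-116,-110,-16],[0,-120,-145,-110,-20],[0,-144,-174,-110,-24],[0,-168,-203,-110,-26],[0,-192,-232,-110,-26],[0,-216,-261,-110,-26]],
], squeeze=20)

```text
time_s: 1.75
tool_pos: [331.5, 185.9, 321.9]
tcp_rot: [-0.001, 3.141, 0.0]
force: [1.0, -0.1, 0.7]
opening: -0.2
```

```bash
python3 -c "
from h import *
print(totool([430,-223,250]))"
```

```text
[ -98.1 -409.    71.9]
```

Request:
drive_tool([
  [[0,-10,-40,0,0],[0,-20,-80,0,0],[0,-30,-120,10,0],[0,-40,-160,20,0],[0,-50,-200,30,0],[0,-60,-240,40,0],[0,-70,-280,50,0],[0,-80,-320,60,0],[0,-90,-360,70,0],[0,-97,-400,70,0],[0,-97,-400,70,0],[0,-97,-400,70,0]],
])

```text
time_s: 2.75
tool_pos: [428.6, -214.6, 250.8]
tcp_rot: [-0.005, -3.14, -0.001]
force: [0.6, 0.9, -0.3]
opening: 0.4
```

```bash
python3 - <<'E'
from h import *
o=r.get_obs();print(o["time_s"],o["tool_pos"],o["force"])
n="wrist";im=optics.read_camera(n);cv2.imwrite("pics/w1.png",im)
for q in("data_press","data_edge"):
    for m in spotter.mark_of(q,n)[:2]: print(q,m["centre"],m["confidence"],ray(n,m["centre"],69))
E
```

```text
2.75 [ 428.61662591 -214.63395912  250.84735075] [ 0.59793071  0.94620429 -0.30125405]
data_press [307.7, 280.7] 0.63 [ 488.3 -224.4   69. ]
data_edge [314.0, 259.5] 0.89 [ 468.5 -218.1   69. ]
```

View pics/w1.png

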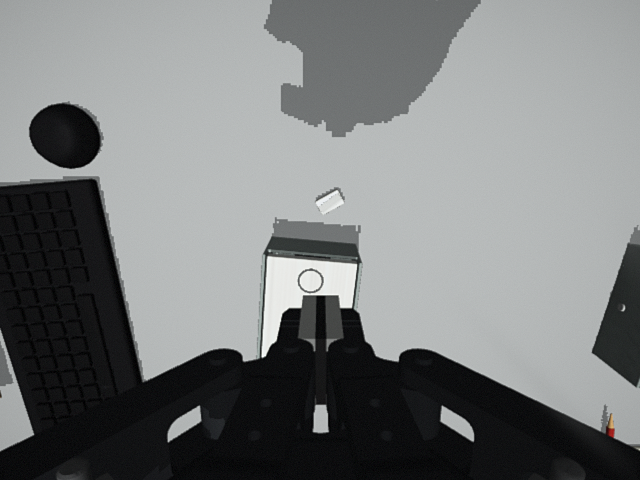

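The ring is at (311,281) in the wrist view. Three cameras agree on about (488, -223). I descend to about 15 mm above it.

Request:
drive_tool([
  [[0,-30,-5,20,0],[0,-59.5,-8.5,40,0],[0,-59.5,-8.5,75,0],[0,-59.5,-8.5,105,0],[0,-59.5,-8.5,130,0],[0,-59.5,-8.5,145,0],[0,-59.5,-8.5,150,0],[0,-59.5,-8.5,150,0],[0,-59.5,-8.5,150,0]],
])

```text
time_s: 3.65
tool_pos: [488.8, -220.6, 103.0]
tcp_rot: [-0.001, 3.14, -0.001]
force: [0.7, 0.6, 0.5]
opening: 0.4
```

```bash
python3 - <<'E'
from h import *
o=r.get_obs();print(o["time_s"],o["tool_pos"],o["force"])
a=cv2.resize(optics.read_camera("side")[270:410,180:350],None,fx=3,fy=3)
b=cv2.resize(optics.read_camera("scene")[110:250,150:280],None,fx=3,fy=3)
cv2.imwrite("pics/c2.png",cv2.hconcat([a,b])[:,:800])
E
```

```text
3.65 [ 488.76438827 -220.55756474  103.01217466] [0.66249862 0.64415191 0.53824197]
```

View pics/c2.png

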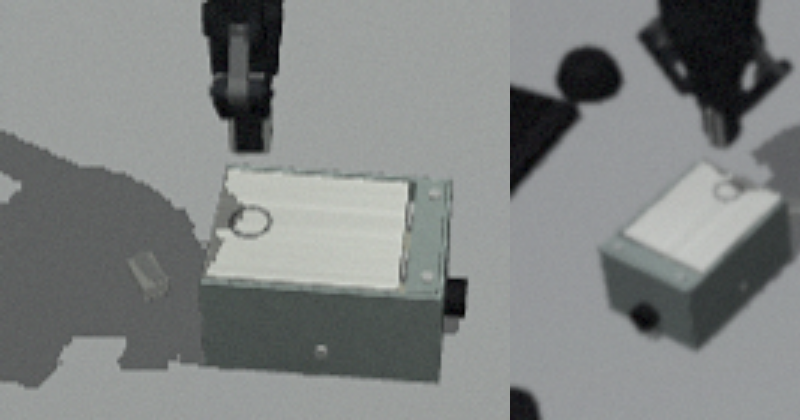

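```bash
python3 - <<'E'
from h import *
p=r.get_obs()["tool_pos"]
for n,t in(("side",(263,320)),("scene",(219,158))):
    print(n,t,[(d,proj(n,p+[0,0,-d])) for d in(0,14)],ray(n,t,89),ray(n,t,110),proj(n,[488,-223,69]))
n="wrist";im=optics.read_camera(n);cv2.imwrite("pics/w3.png",im)
for m in spotter.mark_of("data_press",n)[:2]: print(m,ray(n,m["centre"],69))
print(proj(n,p+[0,0,-14]),proj(n,[488,-223,69]))
E
```

```text
side (263, 320) [(0, array([263.4, 327.9])), (14, array([263.7, 334.1]))] [ 485.8 -187.4   89. ] [ 487.8 -209.5  110. ] [263.4 343.8]
scene (219, 158) [(0, array([221.9, 162.8])), (14, array([222.4, 167.3]))] [ 463.5 -246.9   89. ] [ 483.6 -231.9  110. ] [222.6 173.1]
{'centre': [314.7, 265.9], 'confidence': 0.89} [ 486.3 -224.7   69. ]
[321.8 284.9] [317.9 269.1]
```

View pics/w3.png

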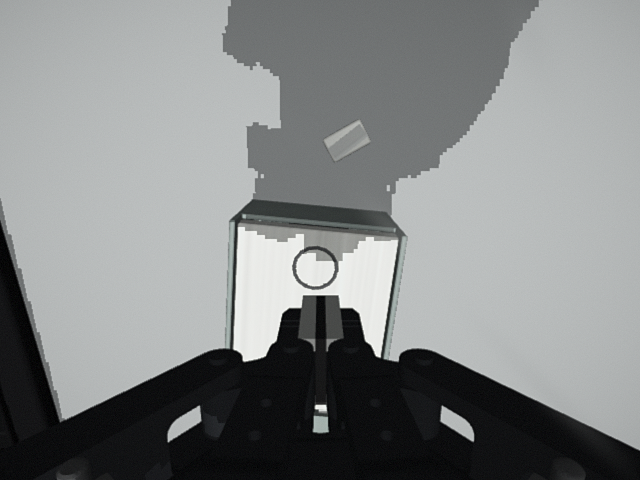

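Wrist view: the ring is at (315,268), so I correct about 3 mm in -y. The outside views suggest the tip is higher than nominal, so I'll descend by feel.

Request:
drive_tool([
  [[0,1,-3,4,0],[0,1,-3,9,0],[0,1,-3,13,0],[0,1,-3,16,0],[0,1,-3,17,0],[0,1,-3,17,0]],
])

```text
time_s: 4.35
tool_pos: [487.1, -223.9, 84.3]
tcp_rot: [-0.0, -3.141, -0.001]
force: [0.8, -0.9, -0.4]
opening: -0.6
```

```bash
python3 - <<'E'
from h import *
o=r.get_obs();print(o["time_s"],o["tool_pos"],o["force"],o["joint_positions"])
a=cv2.resize(optics.read_camera("side")[270:410,180:350],None,fx=3,fy=3)
b=cv2.resize(optics.read_camera("scene")[110:250,150:280],None,fx=3,fy=3)
cv2.imwrite("pics/c4.png",cv2.hconcat([a,b])[:,:800])
E
```

```text
4.35 [ 487.10212245 -223.90496233   84.26304276] [ 0.8194469  -0.87500864 -0.38958825] [-5.74554187e-01  1.48587081e-01  1.70393389e+00 -9.96972761e-05
  1.28982388e+00 -2.14531288e+00]
```

View pics/c4.png

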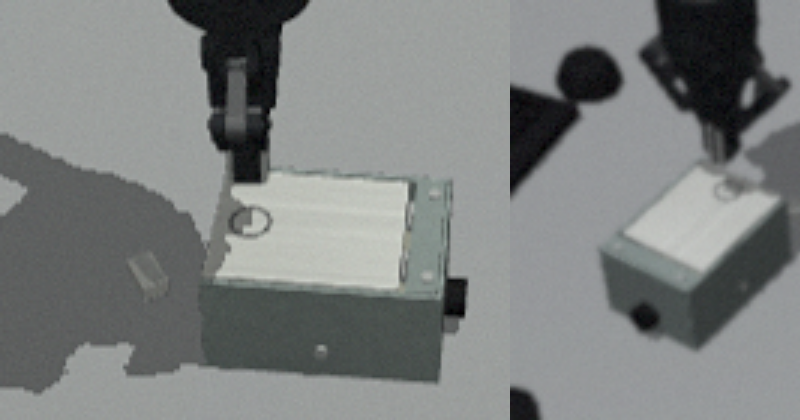

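Both views show the tip still well above the ring, by roughly 30 mm, with no force. I continue in small steps.

Request:
drive_tool([
  [[0,0,0,1.5,0],[0,0,0,3,0],[0,0,0,4.5,0],[0,0,0,5.5,0],[0,0,0,5.5,0]],
])

```text
time_s: 4.87
tool_pos: [487.2, -223.9, 78.9]
tcp_rot: [0.0, -3.141, -0.0]
force: [0.5, 0.3, 0.2]
opening: 0.0
```

```bash
python3 - <<'E'
from h import *
o=r.get_obs();print(o["time_s"],o["tool_pos"],o["force"])
from scipy.optimize import least_squares
for s,c in(((263,320),(219,158)),((263,330),(220,163))):
    q=least_squares(lambda p:np.r_[proj("side",p)-s,proj("scene",p)-c],[488,-223,100],diff_step=1e-3);print(q.x,q.fun)
E
```

```text
4.8667 [ 487.17039075 -223.94720309   78.94668926] [0.49248842 0.31302877 0.24103948]
[ 490.04027519 -219.60302257  115.34288842] [0.9 1.9 2.7 1.4]
[ 489.09012415 -224.64106384  101.78      ] [ 0.4  0.2  0.6 -0.1]
```

No contact at nominal height, confirming the tip is about 15 mm above the reported TCP. Contact is expected near TCP z ≈ 52–58.

Request:
drive_tool([
  [[0,0,0,3,0],[0,0,0,6,0],[0,0,0,9,0],[0,0,0,11,0],[0,0,0,13,0],[0,0,0,14,0],[0,0,0,14,0]],
])

```text
time_s: 5.45
tool_pos: [487.2, -224.0, 64.9]
tcp_rot: [-0.0, -3.141, -0.0]
force: [0.1, -0.2, 0.0]
opening: 0.1
```

```bash
python3 - <<'E'
from h import *
o=r.get_obs();print(o["time_s"],o["tool_pos"],o["force"])
a=cv2.resize(optics.read_camera("side")[270:410,180:350],None,fx=3,fy=3)
b=cv2.resize(optics.read_camera("scene")[110:250,150:280],None,fx=3,fy=3)
cv2.imwrite("pics/c5.png",cv2.hconcat([a,b])[:,:800])
E
```

```text
5.45 [ 487.18668152 -223.95690697   64.93803559] [ 0.06350111 -0.15021324  0.01093879]
```

View pics/c5.png

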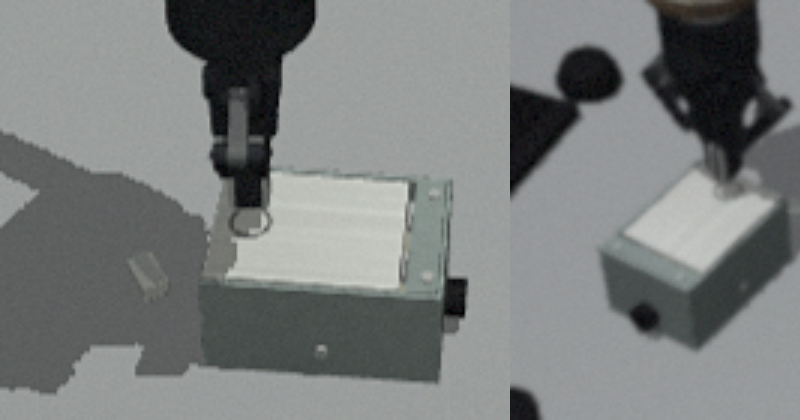

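Tip at (249,207) against the ring at (250,221) in the crop: about 10 mm to go, centred.

Request:
drive_tool([
  [[0,0,0,2,0],[0,0,0,4,0],[0,0,0,6,0],[0,0,0,7,0],[0,0,0,8,0],[0,0,0,8,0]],
])

```text
time_s: 6.05
tool_pos: [487.2, -224.0, 57.0]
tcp_rot: [-0.0, -3.141, -0.0]
force: [0.7, -0.5, -0.1]
opening: 0.2
```

Request:
drive_tool([
  [[0,0,0,1,0],[0,0,0,2,0],[0,0,0,2,0]],
])

```text
time_s: 6.3
tool_pos: [487.2, -224.0, 55.0]
tcp_rot: [-0.0, -3.141, 0.0]
force: [-0.2, -0.6, 0.5]
opening: 0.2
```

Request:
drive_tool([
  [[0,0,0,1,0],[0,0,0,1.5,0],[0,0,0,1.5,0]],
])

```text
time_s: 6.55
tool_pos: [487.2, -224.0, 53.6]
tcp_rot: [-0.0, -3.141, 0.0]
force: [-0.1, 0.1, -0.0]
opening: -0.4
```

Request:
drive_tool([
  [[0,0,0,1,0],[0,0,0,1.5,0],[0,0,0,1.5,0]],
])

```text
time_s: 6.8
tool_pos: [487.2, -224.0, 52.1]
tcp_rot: [-0.0, -3.141, 0.0]
force: [0.3, -0.1, 0.5]
opening: 0.1
```

Request:
drive_tool([
  [[0,0,0,1,0],[0,0,0,1.5,0],[0,0,0,1.5,0]],
])

```text
time_s: 7.05
tool_pos: [487.2, -224.0, 50.6]
tcp_rot: [0.0, -3.141, -0.0]
force: [0.7, -0.1, -0.5]
opening: -0.1
```

Request:
drive_tool([
  [[0,0,0,1,0],[0,0,0,1.5,0],[0,0,0,1.5,0]],
])

```text
time_s: 7.3
tool_pos: [487.3, -224.0, 49.2]
tcp_rot: [0.0, -3.142, 0.0]
force: [-0.9, 0.1, 1.6]
opening: 0.1
```

```bash
python3 - <<'E'
from h import *
o=r.get_obs();print(o["time_s"],o["tool_pos"],o["force"],o["ft_torque"])
a=cv2.resize(optics.read_camera("side")[290:390,220:320],None,fx=4,fy=4)
b=cv2.resize(optics.read_camera("scene")[130:230,170:270],None,fx=4,fy=4)
cv2.imwrite("pics/c6.png",cv2.hconcat([a,b]))
E
```

```text
7.3 [ 487.28360105 -224.02990303   49.21371666] [-0.91661501  0.14339235  1.62420868] [ 0.03952372  0.02533898 -0.01801472]
```

View pics/c6.png

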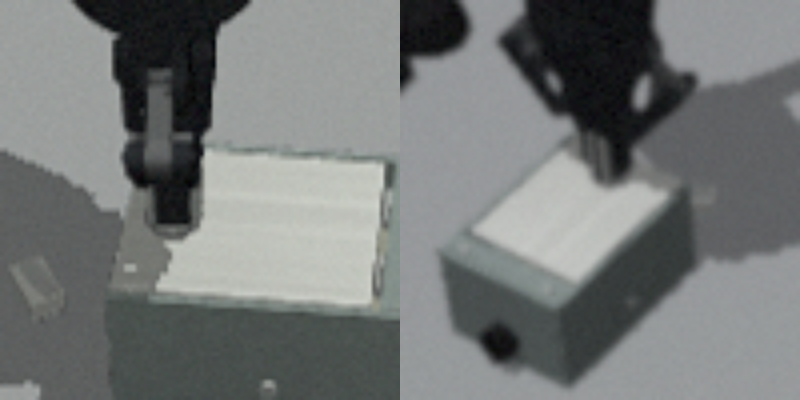

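The tip sits within the ring and first contact is 1.6 N at z ≈ 49.3. I now press gently.

Request:
drive_tool([
  [[0,0,0,0.7,0],[0,0,0,1.4,0],[0,0,0,2,0],[0,0,0,2,0]],
])

```text
time_s: 7.73
tool_pos: [487.3, -224.0, 47.2]
tcp_rot: [-0.0, -3.142, 0.0]
force: [-1.9, -0.6, 4.2]
opening: -0.1
```

Request:
drive_tool([
  [[0,0,0,0.7,0],[0,0,0,1.4,0],[0,0,0,2,0],[0,0,0,2,0]],
])

```text
time_s: 8.07
tool_pos: [487.3, -224.1, 45.1]
tcp_rot: [-0.0, -3.142, 0.0]
force: [-1.2, 0.8, 4.4]
opening: 0.2
```

Request:
drive_tool([
  [[0,0,0,0.8,0],[0,0,0,0.8,0],[0,0,0,-20,0],[0,15,0,-57,0],[0,45,0,-85,0],[0,80,0,-105,0],[0,115,0,-125,0],[0,150,0,-135,0],[0,180,0,-140,0],[0,180,0,-140,0],[0,180,0,-140,0],[0,180,0,-140,0]],
])

```text
time_s: 9.07
tool_pos: [307.5, -224.1, 185.1]
tcp_rot: [0.001, 3.141, -0.0]
force: [0.7, -0.2, -0.0]
opening: 0.1
```

Request:
drive_tool([
  [[0,0,0,0,0],[0,0,0,0,0],[0,0,0,0,0],[0,0,0,0,0],[0,0,0,0,0],[0,0,0,0,0],[0,0,0,0,0],[0,0,0,0,0],[0,0,0,0,0],[0,0,0,0,0],[0,0,0,0,0],[0,0,0,0,0]],
])

```text
time_s: 10.07
tool_pos: [307.3, -224.0, 185.2]
tcp_rot: [-0.0, -3.142, 0.0]
force: [0.9, -1.4, 1.0]
opening: 0.1
```

Request:
drive_tool([
  [[0,0,0,0,0],[0,0,0,0,0],[0,0,0,0,0],[0,0,0,0,0],[0,0,0,0,0],[0,0,0,0,0],[0,0,0,0,0],[0,0,0,0,0],[0,0,0,0,0],[0,0,0,0,0],[0,0,0,0,0],[0,0,0,0,0]],
])

```text
time_s: 11.07
tool_pos: [307.3, -224.0, 185.2]
tcp_rot: [-0.0, -3.142, 0.0]
force: [0.1, 0.4, -0.6]
opening: -0.1
```

```bash
python3 - <<'E'
from h import *
o=r.get_obs();print(o["time_s"],o["tool_pos"],o["force"])
cv2.imwrite("pics/s7.png",optics.read_camera("side"))
E
```

```text
11.0667 [ 307.29137254 -223.99955239  185.2190385 ] [ 0.06513289  0.43836061 -0.55405616]
```

View pics/s7.png

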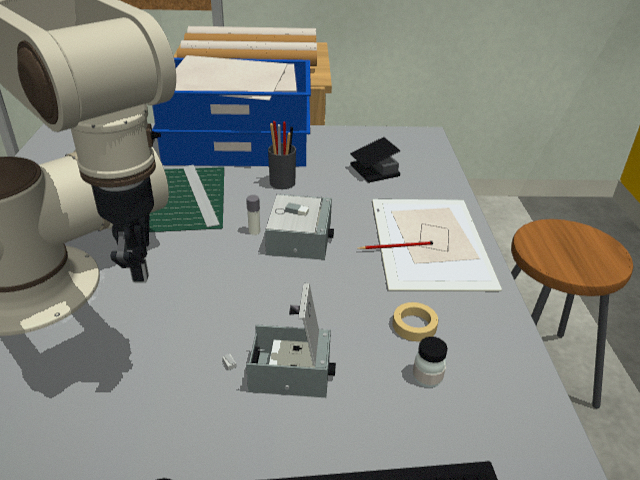

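The narrow lid stands open (near (308,325)). The wide lid is shut with its eraser in place, and everything else looks unmoved. I'll wait one more second, compare, and hand in.

Request:
drive_tool([
  [[0,0,0,0,0],[0,0,0,0,0],[0,0,0,0,0],[0,0,0,0,0],[0,0,0,0,0],[0,0,0,0,0],[0,0,0,0,0],[0,0,0,0,0],[0,0,0,0,0],[0,0,0,0,0],[0,0,0,0,0],[0,0,0,0,0]],
])

```text
time_s: 12.12
tool_pos: [307.3, -224.0, 185.2]
tcp_rot: [0.0, -3.142, 0.0]
force: [-0.0, -0.2, 0.4]
opening: -0.1
```

```bash
python3 - <<'E'
from h import *
a=cv2.imread("pics/s7.png").astype(int);b=optics.read_camera("side").astype(int)
print("lid area diff",abs(a-b)[270:400,220:350].mean(), "whole",abs(a-b).mean())
print(r.job_done())
E
```

```text
lid area diff 2.269506903353057 whole 2.3771451822916667
the job is handed in; nothing more can be done
None
```

The narrow box is open. I pressed its ring once with the closed fingertips, about 5 mm down at roughly 4.4 N, then drew the hand up and back, and the lid sprang open.

- **Lid stays open:** I kept clear for over 3 s. The side camera showed the lid upright about 2 s after the hand left, and a picture 1 s later matched it except for image noise.
- **Everything else:** the wide lid is shut with the eraser on it. I compared the other objects by eye only, and they looked unmoved. The job was handed in at about 12 s.
- **Check that disagreed:** the fingertip touched the lid about 34 mm lower than the stated 14 mm tip offset implied. I therefore found the contact by camera and force instead of by that figure.

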